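# Lock the indexing stand: slot to bar, bar home

## Task

Push the slotted aluminium disc of the blue indexing stand round by its brass pins until its red-edged slot faces the steel locking bar, then push the bar by its red post fully home into the slot, so that the disc is locked. Use only pushes of the fingertips: the wooden bowl blank stays sitting in its jaws on the disc, nothing is lifted or carried, and the other things on the bench stay where they are.

Things in the scene. Friction and masses are not known exactly. Their poses are not given: they have to be found in the camera images.
- stand: Blue indexing stand, fixed to the bench. Origin on the disc's vertical axis, at bench height; z up. In its frame the locking bar and its guide lie on the -y side. Base plate 240 (x) by 330 (y) by 16 mm high, y from -210 to +120. The bar's guide stands at y -130 to -104, 70 mm wide, its top 99 mm above the bench.
- disc (a joint): Angle of the slotted disc (rad) about the stand's upright axis, counter-clockwise seen from above. At 0 and again at 6.283 its slot faces the bar (stand's -y). It starts at 0.5 to 5.78, turns between stops at -0.6 and 6.88, and stays where it is left (friction 0.12 N m). Aluminium, 180 mm across, underside 80 mm and top face 90 mm above the bench.
- pin_a (a point): Top centre of one brass pin on the disc: 14 mm across, 36 mm tall (from 90 to 126 mm above the bench), 70 mm from the disc's axis, 60 degrees counter-clockwise from the slot.
- pin_b (a point): Top centre of the second brass pin, same size and radius, opposite the slot.
- pin_c (a point): Top centre of the third brass pin, same size and radius, 60 degrees clockwise from the slot.
- slot (a point): Middle of the disc's only slot at its top face, 78 mm from the axis. The slot is cut in from the rim: 18 mm wide, flaring to 26 mm at the rim, 27 mm deep, with red strips along both edges.
- bar (a joint): Travel of the locking bar (m) towards the disc's axis (the stand's +y): 0 to 0.006 at the start, 0.030 fully home, its nose then 22 mm inside the rim. About 2 N slides it; it stays where left. If the slot is not in line it butts against the rim. Steel, 14 mm wide; its tapered nose can centre the slot by a few mm.
- post (a point): Centre of the top of the red upright post at the bar's outer end, 134 mm above the bench. Post: 34 mm wide across the bar, 16 mm thick along it, from 76 to 134 mm high. At travel 0 it stands 168 mm from the axis (stand's y = -168 mm); push its outer face towards the disc.
- nose (a point): Top of the bar's nose tip, 92 mm above the bench; 98 mm from the axis at travel 0.
- blank: Pale wooden bowl blank, loose, sitting between four dark jaws on the disc's centre and turning with it. 72 mm across, 46 mm tall; origin at the centre of its underside, 91 mm above the bench. The jaws reach 43 mm from the axis, up to 105 mm above the bench. To be left sitting there.
- finial: Small dark wooden turned finial, 32 mm across, 50 mm tall, loose on the stand's base plate beside the bar. Leave alone. Origin under its centre.
- tin: Small flat brass wax tin with a pale metal lid, 44 mm across, 28 mm tall, loose on the base plate on the other side of the bar. Leave alone. Origin under its centre.
- jar: Amber glass jar with a black cap, 66 mm across, 85 mm tall, loose on the bench. Leave alone. Origin under its centre.
- mug: Blue mug, 76 mm across, 90 mm tall, loose on the bench. Leave alone. Origin under its centre.
- offcut: Dark wood offcut, 70 x 55 x 45 mm, loose on the bench. Leave alone. Origin under its centre.
- hammer: Hammer lying on the bench. Leave alone.
- brush: Bench brush lying on the bench. Leave alone.
There are look-alikes about, which are no part of the job. What is meant by the blank is not green, purple or turquoise, and is the larger of those in its own colour.

How it is judged (in metres and radians):
On the way, in this order (a step that is already met when the one before it is completed fails the run):
1. the slot is turned to face the bar (within 0.08 rad) ((value of joint disc between -0.08 and 0.08 rad or value of joint disc between 6.2032 and 6.3632 rad)), for 0.1 s.
2. the bar is pushed home into the slot (value of joint bar above 0.027 m and (value of joint disc between -0.06 and 0.06 rad or value of joint disc between 6.2232 and 6.3432 rad)), for 0.2 s.
At the end, for the whole second after the job is handed in: The bar stands within 3 mm of fully home with the slot in line with it (within 0.06 rad), the disc at rest, and the blank still upright in its jaws, within 12 mm of the axis and not raised (all of step 2 and velocity of joint disc between -0.05 and 0.05 rad/s and not (horizontal distance between blank and stand above 0.012 m or z of blank in the frame of stand above 0.101 m or angle between blank's own z axis and vertical above 0.25 rad)); the robot touches nothing.
It fails at once if the bowl blank is lifted (over 10 mm), tipped or taken out of its jaws (horizontal distance between blank and stand above 0.012 m or z of blank in the frame of stand above 0.101 m or angle between blank's own z axis and vertical above 0.25 rad).
It fails at once if another thing on the bench is moved by more than 20 mm (distance of any of finial, tin, jar, mug, offcut, hammer, brush from where it was at the start of the episode above 0.02 m).
It also fails if it takes over 58 s, if anything falls off the work surface, if the arm or the gripper's body presses on something with over 40 N, if the wrist force passes 120 N, or if a joint passes its speed limit or range.

## Robot

A 6-joint arm with a two-finger parallel gripper is mounted at the origin on the work surface. World frame = base frame: x ahead of the robot, y to its left, z up, the work surface at z = 0. Lengths are in mm, angles in rad, forces in N, time in s.
With the tool pointing down it reaches from about 350 to 800 mm from the base axis. Payload 7.3 kg.
Tool frame: the origin (TCP) lies midway between the tips of the shut fingers; the grasp point (between the pads) lies 19 mm behind it (r.pinch_z is the distance from the TCP to the grasp point, in mm); z points along the fingers, y is the line along which they close (so a half turn about z gives the same grasp; the last joint's range is limited). The gripper opens to 85 mm and grips with 20 to 120 N. Pads are 22 mm wide; open, the fingers measure 114 mm over their backs; the gripper's body (76 mm by 85 mm) begins 54 mm behind the grasp point. The pads swing forward as they close: fully open they stand 13 mm farther back than shut.
Start: joints at [-1.347, 0.342, 1.524, -0, 1.275, -0.146], TCP at [189.773, -489.521, 231.322] pointing down, gripper open.
Joint ranges: [-2.53, 2.53], [-0.77, 2.02], [0.04, 2.7], [-1, 4.14], [0.28, 2.66], [-3.11, 3.11]. Speed limits (rad/s): [2.57, 2.57, 3.14, 3.14, 3.14, 3.14].

## Interface

Orientations are given as a unit quaternion [w, x, y, z].
In Python, from workcell import r gives the robot as it stands.
- The arm moves only by the tool jog_arm, never from a script. Its argument "plan" is a list of rows, each a list of 5 numbers: the shift along the tool's x, y, z in m, then the turn about the tool's z in degrees, then the closure in counts, from 0 (fully open) to 255 (shut). A call has 1 to 12 rows; each row shifts and turns the commanded pose from where the row before left it, along the tool's axes as they then stand; what a row does not reach is not made up. A row lasts 1/8 s, in which the tool goes at most 62.5 mm and 10.7 degrees, less where a joint would pass 70% of its speed; a pose out of reach is approached as far as the arm can. A call is refused whole if a number of a shift passes 0.0625 or a number of a turn 10.7, either way. A call with a gripper value outside its range is refused whole. The fingers move at their own pace and stop on an object; "newtons" is the grip in N (left out, the last holds). Time passes only in rows, so rows that do not move let the fingers close. It gives the time, the measured TCP pose, the force, the opening and the grip force at its end, in the units of the state.
- r.get_state(): the state, without advancing time (a new reading comes with each control period).
- r.grab_frame(name): name is "scene" or "top" or "wrist"; returns the picture (420x560x3 uint8, red, green, blue); there is no depth.
- r.calibration(name): a dict with "vertical_fov" (degrees; the focal length in pixels is half the picture's height over the tangent of half this angle, whatever the lens; pixels are square), "cx", "cy" (the principal point, pixels), "extrinsics" (4x4, takes a point from camera to world coordinates); the wrist camera has in their place "mount" (4x4, takes a point from camera to tool coordinates, whose origin is the TCP and whose axes are the flange's). Camera axes: x right, y down, z forward; pixel columns grow to the right and rows downward; lengths in mm; the calibration is good to about 2 mm. A picture is of the moment at which its call begins: read the wrist's pose just before it. calibration takes no time and is no camera call.
- r.sign_off(): hands the job in; it is judged then, once.
The state is a dict: "clock": time; "joints": joint angles; "joint_vel": joint speeds; "effort": joint torques, N m; "eef_pos": TCP position; "ee_rot": TCP orientation; "contact_force": force on the tool from outside, world axes, zero at the start; "torque": the same for the moment, N m; "gripper_width": finger opening in mm; "grasp_force": force on a finger pad.
Only numpy, scipy, OpenCV 4.12 (cv2) and the standard library are available. Lean on these libraries where they do the work, as an engineer would, in place of code of your own. Each camera call takes 0.05 s, during which the arm holds its last target. There are 200 camera calls.

## Working session

There is one attempt and no reset: what is moved stays moved. The work goes in short steps, Python scripts to look and compute and a tool call to move; the robot and the scene stay as the last step left them, time stands still between calls to the robot, and variables do not carry over. Pictures are saved under pics/ and viewed, at most 10 in all, crops included, and the job is handed in when it is done.

Besides the shell and the picture viewer there is one more tool, called after ">>>" as name(argument=value, ...), one argument or row to a line, values as JSON. jog_arm: Moves the arm, as the interface text tells. Its arguments: {"type":"object","properties":{"plan":{"type":"array"},"newtons":{"type":"number"}},"required":["plan"]}

```bash
mkdir -p pics; ls
python3 - <<'E'
from workcell import r
import cv2,numpy as np
print(r.get_state())
for n in("top","scene"):
    cv2.imwrite(f"pics/{n}0.png",r.grab_frame(n)[:,:,::-1]); print(n,r.calibration(n))
print(r.calibration("wrist"))
E
```

```text
pics
{'clock': 0.0, 'joints': array([-1.34699460e+00,  3.42713788e-01,  1.52500220e+00,  8.08825519e-06,
        1.27539962e+00, -1.46007376e-01]), 'joint_vel': array([-0.00096972,  0.00044214,  0.00077833,  0.0001751 ,  0.00027013,
        0.00118567]), 'effort': array([ 1.42914560e-03, -4.33676505e+01, -2.46009564e+01, -2.50013966e-05,
        7.94343534e-03,  5.15674159e-06]), 'eef_pos': array([ 189.68577039, -489.11254495,  230.63576597]), 'ee_rot': array([-7.61053507e-04,  9.82953736e-01,  1.83851498e-01, -2.57467758e-05]), 'contact_force': array([0.01476332, 0.56827826, 0.28091669]), 'torque': array([-0.01444257, -0.06653082,  0.04416119]), 'grasp_force': 0.0, 'gripper_width': 85.48745603372404}
top {'vertical_fov': 55.22905209045039, 'cx': 278.6873634183467, 'cy': 209.5483427143374, 'extrinsics': array([[ 1.33963981e-03, -9.87011458e-01,  1.60644287e-01,
         3.54203016e+02],
       [-9.99981744e-01, -2.26874476e-03, -5.60033436e-03,
        -1.33713071e+01],
       [ 5.89205507e-03, -1.60633852e-01, -9.86996479e-01,
         1.43175395e+03],
       [ 0.00000000e+00,  0.00
[... 242 characters left out ...]
+03],
       [ 5.50048852e-01, -6.21407785e-01,  5.57941418e-01,
        -8.17445048e+02],
       [-4.26934763e-03, -6.70170909e-01, -7.42194534e-01,
         1.18673886e+03],
       [ 0.00000000e+00,  0.00000000e+00,  0.00000000e+00,
         1.00000000e+00]])}
{'vertical_fov': 69.41682047686206, 'cx': 278.0390701146746, 'cy': 208.51112968567463, 'mount': array([[-7.47866926e-04, -9.62190270e-01, -2.72377174e-01,
         6.89549834e+01],
       [ 9.99999681e-01, -7.96445758e-04,  6.77944944e-05,
        -9.30940318e-01],
       [-2.82164848e-04, -2.72377036e-01,  9.62190558e-01,
        -1.43026270e+02],
       [ 0.00000000e+00,  0.00000000e+00,  0.00000000e+00,
         1.00000000e+00]])}
```

View pics/top0.png

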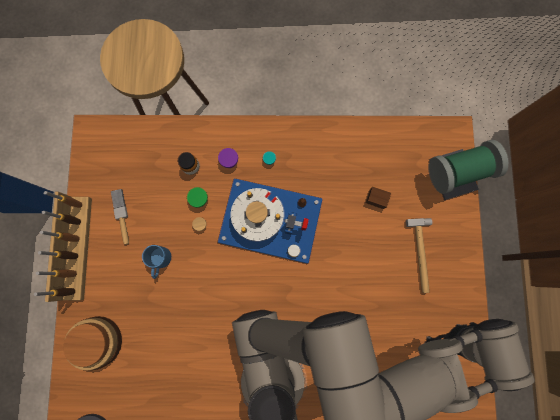

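View pics/scene0.png

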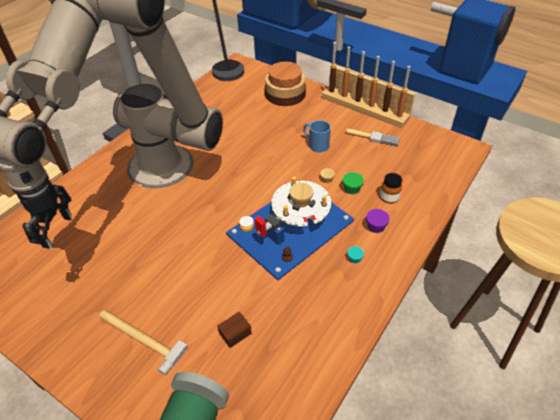

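Top view: the stand is at about (270,221), with the disc centre and pale blank at (256,212) and the red post at (305,224). The finial is at (301,202) and the tin at (293,250). Blank look-alikes: pale small (199,225), green (197,198), purple (228,158), turquoise (268,158). The large pale one on the disc is the blank. Next is a close crop to confirm that.

```bash
cat > h.py <<'E'
from workcell import r
import cv2,numpy as np
def ray(name,uv,z):
    c=r.calibration(name);E=c["extrinsics"];f=210/np.tan(np.radians(c["vertical_fov"]/2))
    d=E[:3,:3]@np.array([(uv[0]-c["cx"])/f,(uv[1]-c["cy"])/f,1]);o=E[:3,3]
    return o+d*(z-o[2])/d[2]
def proj(name,P):
    c=r.calibration(name);E=c["extrinsics"];f=210/np.tan(np.radians(c["vertical_fov"]/2))
    q=E[:3,:3].T@(np.array(P)-E[:3,3]);return np.array([c["cx"]+f*q[0]/q[2],c["cy"]+f*q[1]/q[2]])
E
python3 - <<'E'
import cv2
a=cv2.imread("pics/top0.png")[172:270,210:330]
b=cv2.imread("pics/scene0.png")[165:280,220:360]
a=cv2.resize(a,(720,588),interpolation=cv2.INTER_CUBIC)
cv2.imwrite("pics/ca.png",a)
E
```

```text
(no output)
```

View pics/ca.png

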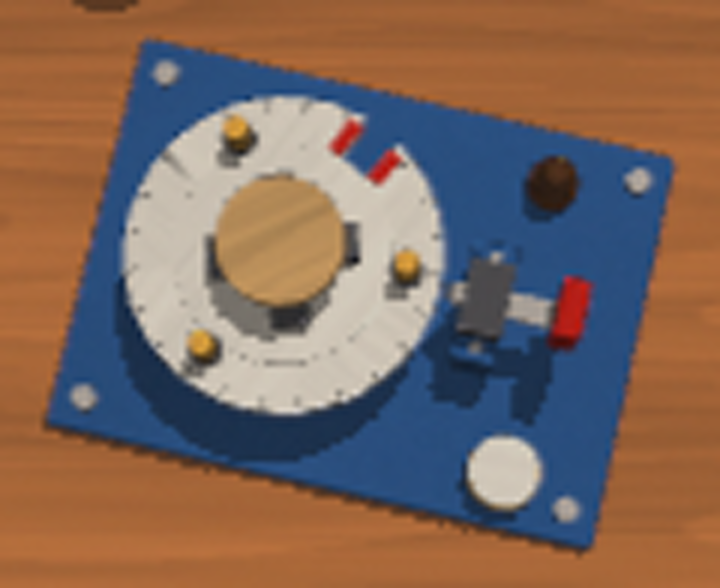

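The crop confirms the large pale blank in its jaws on the disc. Crop pixels: slot about (370,150), pin_a (237,130), pin_c (406,263), pin_b (202,345), post (571,313). The disc stands near +1.07 rad, so I turn it clockwise.

```bash
cat >> h.py <<'E'
from scipy.optimize import least_squares
def model(p):
    x,y,t,d=p; R=lambda a:np.array([[np.cos(a),-np.sin(a)],[np.sin(a),np.cos(a)]])
    P=[]
    for a in(60,180,-60):
        q=R(t+d+np.radians(a))@[0,-70]; P.append([x+q[0],y+q[1],126])
    for c in([-120,-210],[120,-210],[120,120],[-120,120]):
        q=R(t)@c; P.append([x+q[0],y+q[1],16])
    return np.array(P)
E
python3 - <<'E'
from h import *
s=lambda u,v:np.array([210+(u+.5)/6-.5,172+(v+.5)/6-.5])
uv=np.array([s(*k) for k in[(237,126),(202,341),(406,258),(590,550),(674,158),(145,40),(46,426)]])
f=lambda p:(np.array([proj("top",P) for P in model(p)])-uv).ravel()
c=ray("top",s(284,255),90)
S=least_squares(f,[c[0],c[1],-0.2,1.07]);x,y,t,d=S.x
print(S.x,np.round(S.fun.reshape(-1,2),1))
print("post",ray("top",s(571,311),134),"pins",model(S.x)[:3].round(1))
u=np.array([np.sin(t),-np.cos(t)]);print("bar outward",u,"post rel",(ray("top",s(571,311),134)[:2]-[x,y])@u)
R=np.array([[np.cos(t),-np.sin(t)],[np.sin(t),np.cos(t)]])
print("disc centre reproj crop",((proj("top",[x,y,90])+.5-[210,172])*6))
E
```

```text
[ 5.57904932e+02  5.24817516e+01 -2.23787069e-01  1.13125816e+00] [[-0.4  0.2]
 [-0.2  0.4]
 [ 0.2  0.5]
 [ 0.5  0.1]
 [ 0.6 -0.3]
 [-0.4 -0.7]
 [-0.3 -0.4]]
post [ 519.84079549 -105.71587738  134.        ] pins [[622.8  78.7 126. ]
 [502.7  95.6 126. ]
 [548.2 -16.8 126. ]]
bar outward [-0.22192384 -0.975064  ] post rel 162.70015260966596
disc centre reproj crop [284.65659909 253.72425619]
```

>>> jog_arm(
  plan=[
    [0.04,-0.026,0,0,255],
    [0.04,-0.026,0,0,255],
    [0.04,-0.027,0,0,255],
    [0.04,-0.027,0,0,255],
    [0.04,-0.027,0,0,255],
    [0.04,-0.027,0,0,255],
    [0.04,-0.027,0,0,255],
    [0.04,-0.027,0,0,255],
    [0.04,-0.027,0,0,255],
    [0.04,-0.027,0,0,255],
    [0.04,-0.027,0,0,255],
    [0.04,-0.027,0,0,255],
  ],
)

```text
clock: 1.6
eef_pos: [521.5, -14.3, 231.0]
ee_rot: [-0.0, 0.983, 0.184, -0.0]
contact_force: [0.3, -0.1, -0.8]
gripper_width: -0.0
grasp_force: 0.0
```

>>> jog_arm(
  plan=[
    [0.03,-0.02,0,0,255],
    [0.03,-0.02,0,0,255],
    [0.03,-0.02,0,0,255],
    [0.03,-0.02,0,0,255],
    [0,0,0,0,255],
    [0,0,0,0,255],
  ],
)

```text
clock: 2.35
eef_pos: [603.4, 101.8, 230.7]
ee_rot: [0.0, 0.983, 0.184, -0.001]
contact_force: [-0.8, -0.5, 0.3]
gripper_width: 0.2
grasp_force: 0.0
```

```bash
cat >> h.py <<'E'
def tool_delta(P):
    s=r.get_state();w,x,y,z=s["ee_rot"]
    from scipy.spatial.transform import Rotation as Ro
    R=Ro.from_quat([x,y,z,w]).as_matrix()
    return (R.T@(np.array(P)-s["eef_pos"])).round(1),s["eef_pos"].round(1),round(float(np.degrees(np.arctan2(R[1,0],R[0,0]))),1)
C=np.array([557.9,52.5])
E
python3 - <<'E'
from h import *
print(tool_delta([607,105,104]),r.get_state()["joints"].round(2))
cv2.imwrite("pics/w1.png",r.grab_frame("wrist")[:,:,::-1])
E
```

```text
(array([  4.7,  -1.7, 126.7]), array([603.4, 101.8, 230.7]), 21.2) [ 0.04  0.51  1.27 -0.    1.37  1.24]
```

View pics/w1.png

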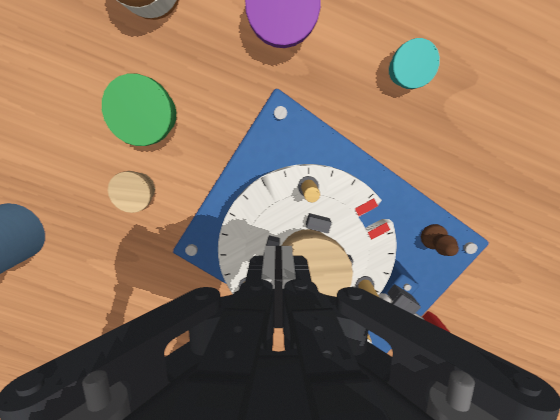

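The wrist view shows the fingertips at (279,265), left (counter-clockwise) of pin_a, whose top is at (313,195). The slot is at (373,218). I'll check pin_a's position from this view.

```bash
cat >> h.py <<'E'
def wray(uv,z):
    from scipy.spatial.transform import Rotation as Ro
    s=r.get_state();w,x,y,k=s["ee_rot"];R=Ro.from_quat([x,y,k,w]).as_matrix()
    c=r.calibration("wrist");M=c["mount"];f=210/np.tan(np.radians(c["vertical_fov"]/2))
    d=R@M[:3,:3]@[(uv[0]-c["cx"])/f,(uv[1]-c["cy"])/f,1];o=s["eef_pos"]+R@M[:3,3]
    return o+d*(z-o[2])/d[2]
E
python3 - <<'E'
from h import *
a=wray((313,195),126);s=wray((373,218),90)
for q in(a,s):v=q[:2]-C;print(q.round(1),np.hypot(*v).round(1),np.degrees(np.arctan2(v[1],v[0])).round(1))
E
```

```text
[623.3  78.7 126. ] 70.5 21.8
[616.8   7.6  90. ] 74.1 -37.3
```

>>> jog_arm(
  plan=[
    [0.005,-0.004,0.02,0,255],
    [0,0,0.035,0,255],
    [0,0,0.035,0,255],
    [0,0,0.025,0,255],
    [0,0,0.011,0,255],
    [0,0,0,0,255],
    [0,0,0,0,255],
  ],
)

```text
clock: 3.28
eef_pos: [607.8, 107.5, 106.6]
ee_rot: [0.0, 0.983, 0.184, 0.001]
contact_force: [0.1, -0.1, 0.3]
gripper_width: -0.0
grasp_force: 0.0
```

Run:
```python
from h import *
# push arc: tool centre at angle th, radius 72; yaw 21.2 -> -12.8
th=np.radians(np.r_[47:-25:10j]); yaw=np.linspace(21.2,-12.8,10)
P=np.c_[C[0]+72*np.cos(th),C[1]+72*np.sin(th)]
print(r.get_state()["eef_pos"].round(1),P[0])
p=r.get_state()["eef_pos"][:2];yw=np.radians(21.2)
for k in range(1,10):
    D=P[k]-p; x=np.array([np.cos(yw),np.sin(yw)]);y=np.array([np.sin(yw),-np.cos(yw)])
    print(np.degrees(th[k]).round(1),(D@x).round(1),(D@y).round(1),P[k].round(1)); p=P[k];yw=np.radians(yaw[k])
```

```text
[607.8 107.5 106.6] [607.00388192 105.15746652]
39.0 2.1 11.2 [613.9  97.8]
31.0 3.0 9.6 [619.6  89.6]
23.0 2.3 9.8 [624.2  80.6]
15.0 1.6 9.9 [627.4  71.1]
7.0 0.9 10.0 [629.4  61.3]
-1.0 0.1 10.0 [629.9  51.2]
-9.0 -0.6 10.0 [629.   41.2]
-17.0 -1.4 10.0 [626.8  31.4]
-25.0 -2.1 9.8 [623.2  22.1]
```

>>> jog_arm(
  plan=[
    [0.001,0.0055,0,1.9,255],
    [0.001,0.0055,0,1.9,255],
    [0.0015,0.005,0,1.9,255],
    [0.0015,0.005,0,1.9,255],
    [0.001,0.005,0,1.9,255],
    [0.001,0.005,0,1.9,255],
    [0.001,0.005,0,1.9,255],
    [0.001,0.005,0,1.9,255],
    [0.0005,0.005,0,1.9,255],
    [0.0005,0.005,0,1.9,255],
    [0,0.005,0,1.9,255],
    [0,0.005,0,1.9,255],
  ],
)

```text
clock: 4.78
eef_pos: [628.2, 50.3, 105.2]
ee_rot: [-0.0, 1.0, -0.015, -0.0]
contact_force: [-1.5, 2.3, -0.6]
gripper_width: 0.1
grasp_force: 1.2
```

Run:
```python
from h import *
print(tool_delta([623.2,22.1,105]))
im=r.grab_frame("top")[:,:,::-1]
w=r.grab_frame("wrist")[:,:,::-1]
a=cv2.resize(im[172:270,210:330],(480,392),interpolation=cv2.INTER_CUBIC)
b=cv2.resize(w,(320,240))
cv2.imwrite("pics/m2.png",np.hstack([a,cv2.copyMakeBorder(b,0,152,0,0,0)]))
```

```text
(array([-4.1, 28.3,  0.2]), array([628.2,  50.3, 105.2]), -1.7)
```

View pics/m2.png

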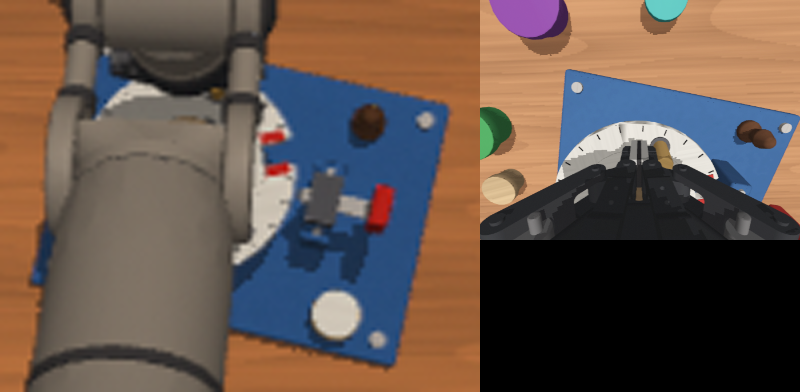

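The finger is in contact and the disc is turning. The red slot strips show in the top view at crop (275,153), the post at (380,208). I'll measure the slot angle from the red pixels.

```bash
cat >> h.py <<'E'
def slot(n="top"):
    im=r.grab_frame(n).astype(int); m=((im[...,0]>110)&(im[...,1]<75)&(im[...,2]<75)).astype(np.uint8)
    k,l,st,ce=cv2.connectedComponentsWithStats(m,connectivity=8); u=np.array([-.2219,-.9751])
    for i in range(1,k):
        if st[i,4]<4: continue
        q=ray(n,ce[i],90)[:2]-C
        if np.hypot(*q)<260:
            print(st[i,4],ce[i].round(1),"R %.1f ang %.1f"%(np.hypot(*q),(np.degrees(np.arctan2(q[1],q[0]))+102.8)), "post R %.1f"%((ray(n,ce[i],134)[:2]-C)@u))
    return im
E
python3 - <<'E'
from h import *
slot(); slot("scene")
E
```

```text
5 [218.2 167. ] R 211.3 ang 142.5 post R -158.6
9 [188.1 206. ] R 234.7 ang 186.4 post R -222.0
14 [278.  206.1] R 75.9 ang 33.1 post R 65.0
12 [279.1 214.1] R 74.8 ang 12.2 post R 74.4
44 [304.9 222.8] R 164.7 ang 2.1 post R 162.8
17 [341.4 186.4] R 144.8 ang 162.1 post R -103.1
16 [268.1 196.9] R 100.2 ang -54.3 post R 85.3
4 [380.5 198.5] R 246.7 ang 138.5 post R -148.4
5 [287. 216.] R 72.2 ang 12.8 post R 96.7
154 [260.5 226. ] R 153.2 ang -3.5 post R 175.9
7 [294.6 219.1] R 74.8 ang 32.9 post R 89.4
21 [364.6 223.9] R 209.0 ang 110.1 post R -39.7
6 [346.2 256.8] R 245.7 ang 76.8 post R 83.1
```

>>> jog_arm(
  plan=[
    [0.0,0.005,0,2.2,255],
    [0.0,0.005,0,2.2,255],
    [-0.0005,0.005,0,2.2,255],
    [-0.0005,0.005,0,2.2,255],
    [-0.0005,0.003,0,2.2,255],
    [0,0,0,0,255],
  ],
)

```text
clock: 5.72
eef_pos: [624.7, 27.3, 105.3]
ee_rot: [0.0, 0.994, -0.11, 0.0]
contact_force: [0.8, -0.3, 0.8]
gripper_width: -0.2
grasp_force: 0.1
```

Run:
```python
from h import *
print(tool_delta([623.2,22.1,105]))
slot(); slot("scene")
```

```text
(array([-0.4,  5.4,  0.3]), array([624.7,  27.3, 105.3]), -12.7)
5 [218.2 167. ] R 211.3 ang 142.5 post R -158.6
9 [188.1 206. ] R 234.7 ang 186.4 post R -222.0
44 [304.9 222.8] R 164.7 ang 2.1 post R 162.8
6 [193.  229.5] R 220.6 ang 206.9 post R -186.6
4 [224.  257.5] R 182.3 ang 246.5 post R -66.5
5 [303. 177.] R 106.4 ang 220.6 post R -48.4
14 [281.2 181.6] R 103.8 ang 260.8 post R 13.3
16 [341.2 186.1] R 145.0 ang 162.6 post R -103.7
6 [379.8 197.5] R 245.4 ang 139.5 post R -150.2
16 [264.9 200.9] R 107.7 ang -44.7 post R 102.7
5 [280.8 211.8] R 72.7 ang -7.2 post R 98.4
8 [286.9 216.1] R 72.8 ang 12.8 post R 97.2
154 [260.5 226. ] R 153.1 ang -3.6 post R 175.8
22 [364.4 223.7] R 208.3 ang 110.2 post R -40.0
8 [346.5 257.5] R 248.1 ang 76.6 post R 84.1
```

>>> jog_arm(
  plan=[
    [0,0.002,0,0,255],
    [0,0.002,0,0,255],
    [0,0,0,0,255],
  ],
)

```text
clock: 6.2
eef_pos: [623.6, 23.9, 105.3]
ee_rot: [0.0, 0.994, -0.11, 0.0]
contact_force: [-0.2, 2.0, 0.7]
gripper_width: 0.4
grasp_force: 0.6
```

>>> jog_arm(
  plan=[
    [0,-0.015,0,0,255],
    [0,-0.01,-0.03,0,255],
    [0,0,-0.06,0,255],
    [0,0,-0.06,0,255],
    [0,0,0,0,255],
  ],
)

```text
clock: 6.82
eef_pos: [631.6, 49.2, 261.5]
ee_rot: [-0.0, 0.994, -0.109, 0.006]
contact_force: [0.0, 1.2, -0.5]
gripper_width: 0.0
grasp_force: 0.0
```

Run:
```python
from h import *
u=np.array([-.2219,-.9751]);P=C+u*205
print(tool_delta([*P,105]),P)
slot(); slot("scene")
```

```text
(array([-75.4, 218.1, 155.3]), array([631.6,  49.2, 261.5]), -12.6) [ 512.4105 -147.3955]
9 [188.1 206. ] R 234.7 ang 186.4 post R -222.0
14 [279.  214.5] R 74.6 ang 11.1 post R 74.4
44 [304.9 222.8] R 164.7 ang 2.1 post R 162.8
13 [277.1 222.4] R 74.1 ang -10.4 post R 74.1
5 [192.8 229. ] R 220.9 ang 206.4 post R -187.7
4 [215.  235.5] R 157.9 ang 220.7 post R -112.2
14 [211.7 253.5] R 200.2 ang 234.7 post R -108.1
4 [212.  266.5] R 229.6 ang 243.1 post R -96.9
7 [211.4 274. ] R 249.7 ang 246.5 post R -92.8
80 [290.7 178.4] R 103.9 ang 242.5 post R -17.0
15 [341.3 186.2] R 144.7 ang 162.4 post R -103.3
12 [270.4 192.9] R 98.4 ang -64.9 post R 69.2
4 [380.5 198.5] R 246.7 ang 138.5 post R -148.4
4 [279.8 211. ] R 73.5 ang -10.7 post R 98.5
9 [285.9 215.7] R 72.9 ang 10.1 post R 98.1
152 [260.5 226. ] R 153.1 ang -3.6 post R 175.8
22 [364.5 224.3] R 209.5 ang 109.6 post R -38.5
4 [346.  256.2] R 243.8 ang 76.9 post R 82.0
```

>>> jog_arm(
  plan=[
    [-0.015,0.044,0,0,255],
    [-0.015,0.044,0,0,255],
    [-0.015,0.044,0,0,255],
    [-0.015,0.044,0,0,255],
    [-0.015,0.044,0,0,255],
    [0,0,0.04,0,255],
    [0,0,0.05,0,255],
    [0,0,0.04,0,255],
    [0,0,0.02,0,255],
    [0,0,0,0,255],
    [0,0,0,0,255],
  ],
)

```text
clock: 8.3
eef_pos: [508.0, -149.8, 105.4]
ee_rot: [0.0, 0.994, -0.11, -0.0]
contact_force: [0.1, 0.1, 0.4]
gripper_width: -0.4
grasp_force: 0.0
```

Run:
```python
from h import *
u=np.array([-.2219,-.9751]);P=C+u*160
print(tool_delta([*P,110]))
slot()
```

```text
(array([  3.9, -48.3,  -4.6]), array([ 508. , -149.8,  105.4]), -12.6)
7 [218. 166.] R 214.6 ang 142.0 post R -160.1
5 [188.8 208. ] R 231.5 ang 188.0 post R -218.1
14 [279.  214.5] R 74.6 ang 11.1 post R 74.4
13 [277.1 222.4] R 74.1 ang -10.4 post R 74.1
5 [192.8 229. ] R 220.9 ang 206.4 post R -187.7
8 [275.2 264.5] R 180.8 ang -57.0 post R 98.8
5 [272.6 273. ] R 204.7 ang -62.0 post R 96.6
6 [270.2 279.5] R 223.5 ang -65.4 post R 93.7
7 [265.9 288. ] R 248.3 ang -69.9 post R 86.4
```

>>> jog_arm(
  plan=[
    [0.004,-0.006,-0.003,0,255],
    [0,-0.006,0,0,255],
    [0,-0.006,0,0,255],
    [0,-0.006,0,0,255],
    [0,-0.006,0,0,255],
    [0,-0.005,0,0,255],
    [0,-0.005,0,0,255],
    [0,-0.004,0,0,255],
    [0,0,0,0,255],
  ],
)

```text
clock: 9.48
eef_pos: [521.5, -107.4, 108.2]
ee_rot: [-0.0, 0.994, -0.11, -0.0]
contact_force: [0.2, -0.3, 0.9]
gripper_width: -0.4
grasp_force: 0.0
```

>>> jog_arm(
  plan=[
    [0,-0.002,0,0,255],
    [0,-0.001,0,0,255],
    [0,0,0,0,255],
  ],
)

```text
clock: 9.85
eef_pos: [522.0, -104.9, 108.2]
ee_rot: [0.0, 0.994, -0.11, -0.0]
contact_force: [-0.1, -1.5, -1.1]
gripper_width: -0.1
grasp_force: 0.7
```

>>> jog_arm(
  plan=[
    [0,-0.002,0,0,255],
    [0,-0.001,0,0,255],
    [0,0,0,0,255],
  ],
)

```text
clock: 10.22
eef_pos: [522.7, -102.1, 108.2]
ee_rot: [0.0, 0.994, -0.11, -0.0]
contact_force: [-0.4, -3.9, -1.3]
gripper_width: 0.1
grasp_force: 1.6
```

>>> jog_arm(
  plan=[
    [0,-0.0015,0,0,255],
    [0,-0.001,0,0,255],
    [0,0,0,0,255],
  ],
)

```text
clock: 10.6
eef_pos: [522.7, -101.9, 108.3]
ee_rot: [0.002, 0.994, -0.11, -0.0]
contact_force: [-4.6, -13.2, 0.4]
gripper_width: 0.2
grasp_force: 6.9
```

Run:
```python
from h import *
im=slot("scene")
cv2.imwrite("pics/s3.png",cv2.resize(im[150:290,200:370].astype(np.uint8)[:,:,::-1],(680,560),interpolation=cv2.INTER_CUBIC))
```

```text
6 [272.  185.5] R 111.0 ang 278.4 post R 44.8
16 [341.2 186.1] R 145.0 ang 162.6 post R -103.7
4 [380.5 198.5] R 246.7 ang 138.5 post R -148.4
304 [230.1 214.7] R 216.2 ang -29.2 post R 210.2
4 [279.8 211. ] R 73.5 ang -10.7 post R 98.5
103 [269.1 222.5] R 125.6 ang -0.9 post R 149.7
8 [286.2 215.9] R 73.0 ang 11.1 post R 97.9
24 [364.4 223.6] R 208.1 ang 110.3 post R -40.1
7 [346.6 257.4] R 247.9 ang 76.7 post R 83.8
```

View pics/s3.png

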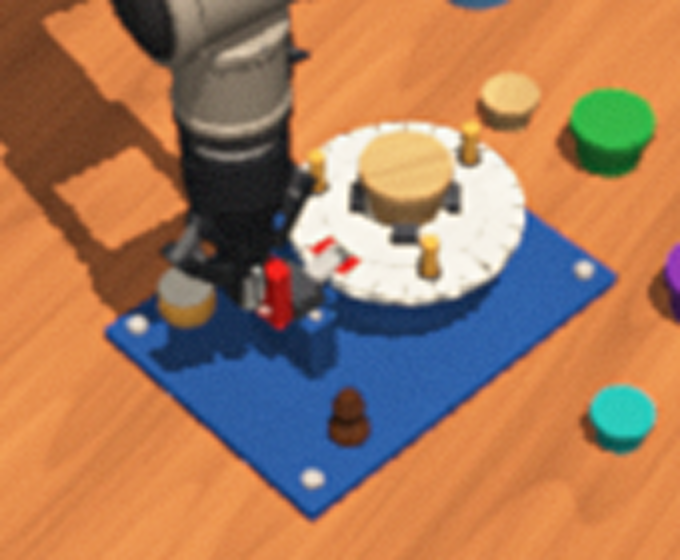

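The bar's nose sits in the slot between the red strips at crop (330,258). The post moved about 26 mm and then came against a hard stop, so it is home. I'll push once more a little harder, then retract and check.

>>> jog_arm(
  plan=[
    [0,-0.001,0,0,255],
    [0,0,0,0,255],
  ],
)

```text
clock: 10.9
eef_pos: [522.8, -101.8, 108.3]
ee_rot: [0.003, 0.994, -0.11, -0.0]
contact_force: [-5.9, -17.1, -0.5]
gripper_width: 0.0
grasp_force: 9.0
```

>>> jog_arm(
  plan=[
    [0,0.01,0,0,255],
    [0,0.02,0,0,255],
    [0,0.02,-0.03,0,255],
    [0,0.03,-0.05,0,255],
    [-0.02,0.05,-0.05,0,255],
    [-0.02,0.05,0,0,255],
    [0,0,0,0,255],
    [0,0,0,0,255],
  ],
)

```text
clock: 11.9
eef_pos: [449.8, -258.3, 230.6]
ee_rot: [-0.001, 0.994, -0.11, 0.0]
contact_force: [-0.2, 0.4, -0.0]
gripper_width: -0.2
grasp_force: 0.0
```

Run:
```python
from h import *
im=slot()
cv2.imwrite("pics/t4.png",cv2.resize(im[172:270,210:330].astype(np.uint8)[:,:,::-1],(720,588),interpolation=cv2.INTER_CUBIC))
```

```text
7 [262.1 163. ] R 178.0 ang 97.6 post R -19.2
5 [218.2 167. ] R 211.3 ang 142.5 post R -158.6
9 [188.1 206. ] R 234.7 ang 186.4 post R -222.0
14 [279.  214.5] R 74.6 ang 11.1 post R 74.4
43 [297.3 221.1] R 138.5 ang 2.6 post R 137.4
11 [277.1 222.2] R 73.9 ang -9.9 post R 74.0
5 [192.8 229. ] R 220.9 ang 206.4 post R -187.7
```

View pics/t4.png

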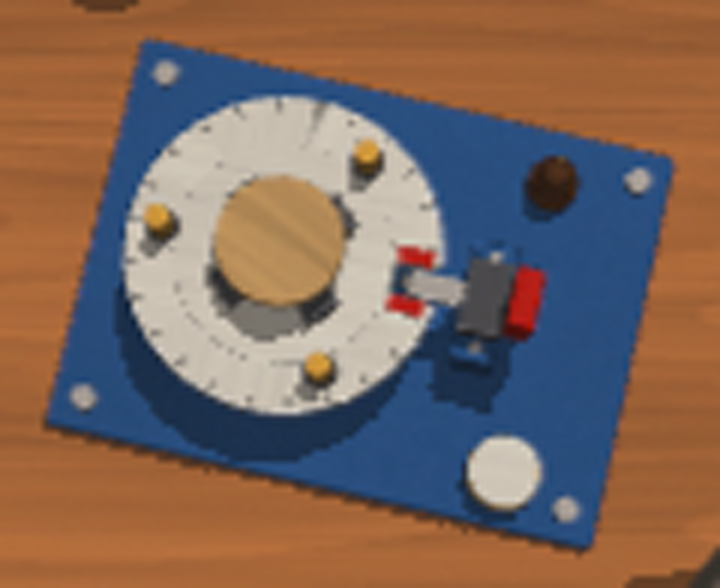

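The bar is home: the nose is in the slot at (420,285) and the post is at R 137.4 mm, against 138 expected. The slot is in line, the blank is seated, and the finial and tin haven't moved. Handing in.

```bash
python3 -c "
from workcell import r
print(r.sign_off())"
```

```text
the job is handed in; nothing more can be done
None
```

I turned the disc so its slot faces the bar, pushed the bar fully home to lock it, left the blank seated, and handed the job in at about 12 s; no verdict came back.

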